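Size a fan bush in the stepped hole gauge

TASK

Take the flanged brass bush that lies on the white paper and size it in the aluminium stepped gauge: try it gently, barrel down, in each hole in turn, pressing lightly, starting from the smallest, until it goes in. Leave it fully home and released in that first hole it enters. Do not disturb the other two bushes or anything else on the table.

Things in the scene. Friction and masses are not known exactly. Their poses are not given: they have to be found in the camera images.
- gauge: aluminium staircase block, 46 mm wide (x), 208 mm long (y): four 52 mm steps, a round upright hole in the middle of each, 18 mm deep; tops 30, 35, 40, 45 mm above the table, rising to +y as holes grow. Its soft rubber pad sinks straight down 1 mm per 3 N (7 mm at most). Fully home: flange rests on the step (barrel foot 14 mm below mouth). Press with under 25 N. Origin: centre of underside, 8 mm up
- hole1 (a point): centre of the mouth of hole 1 of the gauge (the smallest, on the lowest step), on that step's top face, 30 mm above the table when not pressed; axes as the gauge
- hole2 (a point): centre of the mouth of hole 2 of the gauge (next larger), on that step's top face, 35 mm above the table when not pressed; axes as the gauge
- hole3 (a point): centre of the mouth of hole 3 of the gauge (next larger), on that step's top face, 40 mm above the table when not pressed; axes as the gauge
- hole4 (a point): centre of the mouth of hole 4 of the gauge (the largest, on the highest step), on that step's top face, 45 mm above the table when not pressed; axes as the gauge
- paper: white paper slip on the table, 110 mm square, flat; the bush to be sized stands on it, within 20 mm of its middle. Origin: its middle
- bush_a: brass ring-shaped flanged bush: flange 44 mm diameter, 16 mm thick, above a barrel 14 mm long (height 30 mm), 0.08 to 0.17 kg. The three differ only in barrel diameter, unmarked: one fits hole 2, one hole 3, one hole 4, with 1.6 mm play on diameter, each 2.4 mm too big for the hole before. Any may be on the paper. Origin: centre of the barrel's foot, z up its axis
- bush_b: brass ring-shaped flanged bush: flange 44 mm diameter, 16 mm thick, above a barrel 14 mm long (height 30 mm), 0.08 to 0.17 kg. The three differ only in barrel diameter, unmarked: one fits hole 2, one hole 3, one hole 4, with 1.6 mm play on diameter, each 2.4 mm too big for the hole before. Any may be on the paper. Origin: centre of the barrel's foot, z up its axis
- bush_c: brass ring-shaped flanged bush: flange 44 mm diameter, 16 mm thick, above a barrel 14 mm long (height 30 mm), 0.08 to 0.17 kg. The three differ only in barrel diameter, unmarked: one fits hole 2, one hole 3, one hole 4, with 1.6 mm play on diameter, each 2.4 mm too big for the hole before. Any may be on the paper. Origin: centre of the barrel's foot, z up its axis
- jar: clear plastic jar with grey lid, 70 mm diameter, 85 mm tall; bystander. Origin: centre of its underside
- bowl: stainless steel bowl, 130 mm across the rim, 50 mm tall; bystander. Origin: centre of its underside
- gearbox: white plastic oscillation gearbox, 70 x 60 mm, 74 mm tall over its steel shaft; bystander. Origin: centre of its underside
- switch_plate: red plastic wall switch plate lying flat, 75 x 115 mm, with a white toggle up to 28 mm high; bystander. Origin: centre of its underside
- screwdriver: wooden-handled screwdriver lying on the table, along its x; bystander. Origin: underside, near its middle
Things that resemble listed ones, but are neither listed nor needed, are in the scene too. Leave any black look-alike of the bush_c alone. What is shaped like the bush_a but blue is not meant.

How it is judged (in metres and radians):
On the way, in this order (a step that is already met when the one before it is completed fails the run):
1. the bush is tried against the mouth of hole 1, the smallest (((horizontal distance between bush_a and hole1 below 0.007 m and z of bush_a in the frame of hole1 above -0.004 m and contact force between bush_a and gauge above 0.7 N) or (horizontal distance between bush_b and hole1 below 0.007 m and z of bush_b in the frame of hole1 above -0.004 m and contact force between bush_b and gauge above 0.7 N) or (horizontal distance between bush_c and hole1 below 0.007 m and z of bush_c in the frame of hole1 above -0.004 m and contact force between bush_c and gauge above 0.7 N))), for 0.06 s.
2. the bush is tried at hole 2 (or starts to enter it, if it fits) (((horizontal distance between bush_a and hole2 below 0.004 m and z of bush_a in the frame of hole2 below -0.003 m) or (horizontal distance between bush_b and hole2 below 0.007 m and z of bush_b in the frame of hole2 above -0.004 m and contact force between bush_b and gauge above 0.7 N) or (horizontal distance between bush_c and hole2 below 0.007 m and z of bush_c in the frame of hole2 above -0.004 m and contact force between bush_c and gauge above 0.7 N))), for 0.01 s.
3. the bush that fits hole 2 is fully home in it; otherwise the bush is tried at hole 3 (or starts to enter it, if it fits) (((horizontal distance between bush_a and hole2 below 0.004 m and z of bush_a in the frame of hole2 below -0.0122 m and angle between bush_a's own z axis and vertical below 0.08 rad) or (horizontal distance between bush_b and hole3 below 0.004 m and z of bush_b in the frame of hole3 below -0.003 m) or (horizontal distance between bush_c and hole3 below 0.007 m and z of bush_c in the frame of hole3 above -0.004 m and contact force between bush_c and gauge above 0.7 N))), for 0.04 s.
At the end, for the whole second after the job is handed in: The bush from the paper rests released and still in the first (smallest) hole it enters: barrel foot at least 12.2 mm below the mouth (14 mm is fully home), within 4 mm of the hole's axis and upright within 0.08 rad; the other two bushes within 20 mm of where they stood ((((horizontal distance between bush_a and hole2 below 0.004 m and z of bush_a in the frame of hole2 below -0.0122 m and angle between bush_a's own z axis and vertical below 0.08 rad) and linear speed of bush_a below 0.02 m/s and contact force between bush_a and the fingers below 0.1 N and horizontal distance between each of bush_b, bush_c and paper above 0.05 m and distance of each of bush_b, bush_c from where it was at the start of the episode below 0.02 m) or ((horizontal distance between bush_b and hole3 below 0.004 m and z of bush_b in the frame of hole3 below -0.0122 m and angle between bush_b's own z axis and vertical below 0.08 rad) and linear speed of bush_b below 0.02 m/s and contact force between bush_b and the fingers below 0.1 N and horizontal distance between each of bush_a, bush_c and paper above 0.05 m and distance of each of bush_a, bush_c from where it was at the start of the episode below 0.02 m) or ((horizontal distance between bush_c and hole4 below 0.004 m and z of bush_c in the frame of hole4 below -0.0122 m and angle between bush_c's own z axis and vertical below 0.08 rad) and linear speed of bush_c below 0.02 m/s and contact force between bush_c and the fingers below 0.1 N and horizontal distance between each of bush_a, bush_b and paper above 0.05 m and distance of each of bush_a, bush_b from where it was at the start of the episode below 0.02 m))); the robot touches nothing.
It fails at once if a bush is pressed against the gauge with more than 25 N (contact force between any of bush_a, bush_b, bush_c and gauge above 25 N).
It fails at once if the robot pushes on the gauge itself with more than 25 N (contact force between any of the fingers, the arm and gauge above 25 N).
It fails at once if a bush that was not on the paper is moved by more than 20 mm (distance of each of bush_a, bush_b from where it was at the start of the episode above 0.02 m or distance of each of bush_a, bush_c from where it was at the start of the episode above 0.02 m or distance of each of bush_b, bush_c from where it was at the start of the episode above 0.02 m or (distance of bush_a from where it was at the start of the episode above 0.02 m and horizontal distance between bush_b and paper below 0.03 m) or (distance of bush_a from where it was at the start of the episode above 0.02 m and horizontal distance between bush_c and paper below 0.03 m) or (distance of bush_b from where it was at the start of the episode above 0.02 m and horizontal distance between bush_a and paper below 0.03 m) or (distance of bush_b from where it was at the start of the episode above 0.02 m and horizontal distance between bush_c and paper below 0.03 m) or (distance of bush_c from where it was at the start of the episode above 0.02 m and horizontal distance between bush_a and paper below 0.03 m) or (distance of bush_c from where it was at the start of the episode above 0.02 m and horizontal distance between bush_b and paper below 0.03 m)).
It fails at once if the jar, bowl, gearbox, switch plate or screwdriver is moved by more than 30 mm (distance of any of jar, bowl, gearbox, switch_plate, screwdriver from where it was at the start of the episode above 0.03 m).
It also fails if it takes over 56 s, if anything falls off the work surface, if the arm or the gripper's body presses on something with over 40 N, if the wrist force passes 120 N, or if a joint passes its speed limit or range.

ROBOT

A 6-joint arm with a two-finger parallel gripper is mounted at the origin on the work surface. World frame = base frame: x ahead of the robot, y to its left, z up, the work surface at z = 0. Lengths are in m, angles in degrees, forces in N, time in s.
With the tool pointing down it reaches from about 0.4 to 0.825 m from the base axis. Payload 7 kg.
Tool frame: the origin (TCP) lies midway between the tips of the shut fingers; the grasp point (between the pads) lies r.pinch_z behind it (r.pinch_z is the distance from the TCP to the grasp point, in m); z points along the fingers, y is the line along which they close (so a half turn about z gives the same grasp; the last joint's range is limited). The gripper opens to 88 mm and grips with 3 to 60 N. Pads are 19 mm wide; open, the fingers measure 130 mm over their backs; the gripper's body (78 mm by 193 mm) begins 47 mm behind the grasp point.
Start: joints at [91.163, 20.546, 0.682, 0, -70.136, -16.507], TCP at [0.179, 0.651, 0.227] pointing down, gripper open.
Joint ranges: [-176.03, 176.03], [-82.01, 121.73], [-58.28, 71.71], [-173.87, 95.51], [-174.79, -0.11], [-173.66, 173.66]. Speed limits (degrees/s): [136.94, 136.94, 172.46, 180, 180, 180].

INTERFACE

Orientations are given as [roll, pitch, yaw] about the fixed x, y, z axes, in that order (R = Rz(yaw) Ry(pitch) Rx(roll)).
In Python, from plant import r, optics, job gives the robot as it stands.
- The arm moves only by the shell command python3 -m crank 'ROWS' [FORCE]. ROWS is JSON, a list of rows, each an object with "xyz": the shift along the tool's x, y, z in units of 30 mm (1.0 is 30 mm), a list of three; "delta_rot": the turn, a rotation vector about the tool's x, y, z in degrees, a list of three; "claw": the closure, from 0 (fully open) to 1 (shut). A call has 1 to 20 rows; each row is the pose to reach, as a shift and turn from the pose commanded when the call began, along the tool's axes at that moment; what a row does not reach only later rows make up. A row lasts 1/8 s, in which the tool goes at most 62.5 mm and 10.7 degrees, less where a joint would pass 70% of its speed; a pose out of reach is approached as far as the arm can. A call with a gripper value outside its range is refused whole. The fingers move at their own pace and stop on an object; FORCE is the grip in N (left out, the last holds). Time passes only in rows, so rows that repeat a pose let the fingers close. It gives the time, the measured TCP pose, the force, the opening and the grip force at its end, in the units of the state.
- r.get_state(): the state, without advancing time (a new reading comes with each control period).
- optics.capture(name): name is "side" or "top"; returns a dict with "img" (400x640x3 uint8, blue, green, red), "fovy" (degrees; the focal length in pixels is half the picture's height over the tangent of half this angle, whatever the lens; pixels are square), "cx", "cy" (the principal point, pixels), "eye" and "rotation" of the camera in the world. Camera axes: x right, y up, looking along -z (the intrinsics and any distortion apply to the point x, -y, -z); pixel columns grow to the right and rows downward; lengths in m; the calibration is good to about 2 mm. A picture is of the moment at which its call begins. There is no depth.
- job.close_job(): hands the job in; it is judged then, once.
The state is a dict: "time_s": time; "joints": joint angles; "qd": joint speeds; "joint_torque": joint torques, N m; "tcp_pos": TCP position; "eef_rot": TCP orientation; "contact_force": force on the tool from outside, world axes, zero at the start; "moment": the same for the moment, N m; "gripper_width": finger opening in m; "gripper_force": force on a finger pad.
Only numpy, scipy, OpenCV 4.12 (cv2) and the standard library are available. Lean on these libraries where they do the work, as an engineer would, in place of code of your own. Each camera call takes 0.05 s, during which the arm holds its last target. There are 200 camera calls.

## Working session

There is one attempt and no reset: what is moved stays moved. The work goes in short steps, Python scripts to look and compute and a shell command to move; the robot and the scene stay as the last step left them, time stands still between calls to the robot, and variables do not carry over. Pictures are saved under pics/ and viewed, at most 10 in all, crops included, and the job is handed in when it is done.

```bash
ls; mkdir -p pics; python3 - <<'E'
from plant import r, optics
import cv2
print(r.pinch_z, r.get_state())
for n in ("top","side"):
    c=optics.capture(n); cv2.imwrite(f"pics/{n}0.png",c["img"])
    print(n,{k:v for k,v in c.items() if k!="img"})
E
```

```text
pics
0.0188 {'time_s': 0.0, 'joints': array([ 9.11632470e+01,  2.05924433e+01,  6.33014350e-01, -2.16298302e-02,
       -7.01358256e+01, -1.65080598e+01]), 'qd': array([-0.03525798,  0.08735123,  0.03352411,  0.052951  ,  0.1184577 ,
       -0.02506873]), 'joint_torque': array([ 1.12222126e-03, -5.82722318e+01,  2.93054867e+01,  6.99725077e+00,
        6.98208998e-03, -1.50906371e-04]), 'tcp_pos': array([0.17849766, 0.65045187, 0.2256008 ]), 'eef_rot': array([ 1.79902894e+02, -7.57438520e-03, -1.53521730e+01]), 'contact_force': array([-0.1895945 ,  0.41780408, -0.49283256]), 'moment': array([-0.02620314,  0.01791511, -0.01346898]), 'gripper_force': 0.0, 'gripper_width': 0.08771376879986434}
top {'fovy': 49.43900930608011, 'cx': 319.7774657849016, 'cy': 205.34466682982878, 'eye': array([ 0.41670494, -0.02066941,  1.25197174]), 'rotation': array([  6.22585179,   1.1616598 , -91.64502876])}
side {'fovy': 48.6922518666791, 'cx': 319.2792285897234, 'cy': 195.19318744568918, 'eye': array([ 0.19254212, -1.0525428 ,  0.87759094]), 'rotation': array([ 5.26693454e+01,  1.06013870e-02, -1.83778615e+01])}
```

View pics/top0.png

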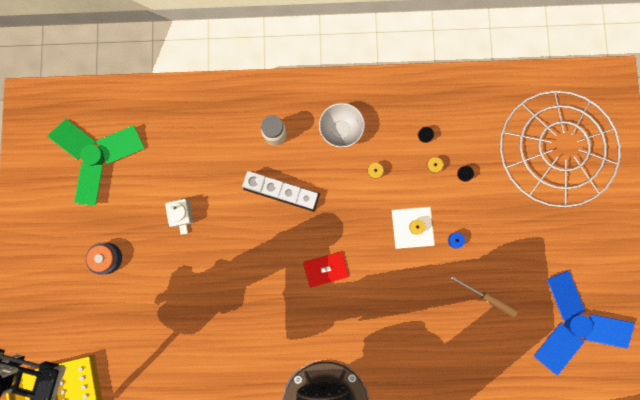

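View pics/side0.png

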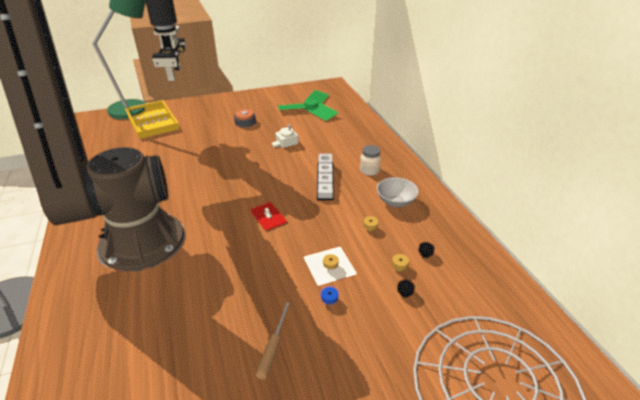

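The top view shows the paper with the brass bush at about (417,227). The gauge runs from (250,182), the large end, to (307,200), the small end. The other bushes are at (376,170) and (435,164). I'll enlarge the gauge and the bush.

```bash
cat > h.py <<'E'
import numpy as np, cv2
from scipy.spatial.transform import Rotation as R
def ray(c,u,v):
    f=200/np.tan(np.radians(c["fovy"]/2))
    d=np.array([(u-c["cx"])/f,-(v-c["cy"])/f,-1])
    return R.from_euler("xyz",c["rotation"],degrees=True).apply(d)
def at_z(c,u,v,z):
    d=ray(c,u,v); e=np.array(c["eye"]); return e+d*(z-e[2])/d[2]
def pix(c,p):
    f=200/np.tan(np.radians(c["fovy"]/2))
    q=R.from_euler("xyz",c["rotation"],degrees=True).inv().apply(np.array(p)-c["eye"])
    return np.array([c["cx"]-f*q[...,0]/q[...,2], c["cy"]+f*q[...,1]/q[...,2]]).T
def crop(img,u,v,w,h,s):
    return cv2.resize(img[v:v+h,u:u+w],None,fx=s,fy=s,interpolation=cv2.INTER_CUBIC)
E
python3 - <<'E'
import cv2,numpy as np
from h import *
a=cv2.imread("pics/top0.png"); 
o=np.vstack([crop(a,236,162,96,50,6),crop(a,384,198,96,50,6)])
for x in range(0,576,60): cv2.line(o,(x,0),(x,6),(0,255,255),1); cv2.line(o,(x,300),(x,306),(0,255,255),1)
for y in range(0,600,60): cv2.line(o,(0,y),(6,y),(0,255,255),1)
cv2.imwrite("pics/crop1.png",o)
E
```

```text
(no output)
```

View pics/crop1.png

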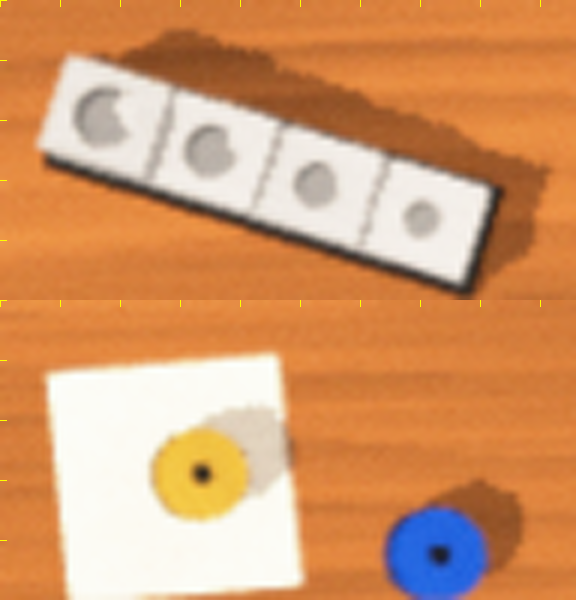

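The crop shows hole centres 1 to 4 at about (422,219), (316,185), (210,151) and (103,117), and the bush's top centre at (200,474). The holes grow to the left. Next I'll convert these to world positions and work out the shift.

```bash
cat >> h.py <<'E'
def shift(p,yaw=None,roll=180,pitch=0,st=None):
    """tool-axis shift (units of 30 mm) and turn (deg rotvec) from measured pose to world TCP p, yaw"""
    from plant import r
    s=st or r.get_state(); A=R.from_euler("xyz",s["eef_rot"],degrees=True)
    x=A.inv().apply(np.array(p)-s["tcp_pos"])/0.03
    B=R.from_euler("xyz",[roll,pitch,s["eef_rot"][2] if yaw is None else yaw],degrees=True)
    return np.round(x,3), np.round((A.inv()*B).as_rotvec(degrees=True),2)
E
python3 - <<'E'
from plant import r, optics
from h import *
c=optics.capture("top"); s=optics.capture("side")
f=lambda x,y,u0,v0:(u0+(x+.5)/6-.5, v0+(y+.5)/6-.5)
H=[at_z(c,*f(x,y,236,162),z) for (x,y),z in zip([(422,219),(316,185),(210,151),(103,117)],[.03,.035,.04,.045])]
b=at_z(c,*f(200,174,384,198),.03)
blue=at_z(c,*f(437,254,384,198),.03)
H=np.array(H); print(H.round(4), np.linalg.norm(np.diff(H,axis=0),axis=1)); d=H[3]-H[0]; print("gauge y dir deg",np.degrees(np.arctan2(d[1],d[0])))
print("bush",b,"blue",blue)
print("side pix pred holes",pix(s,H).round(1),"bush",pix(s,b))
for n,(u,v) in dict(b2=(376,170),b3=(435,164),jar=(273,122),bowl=(342,125)).items(): print(n,at_z(c,u,v,.03))
o=np.hstack([crop(s["img"],300,145,50,65,8),crop(s["img"],305,235,50,65,8)])
cv2.imwrite("pics/crop2.png",o)
E
```

```text
[[0.5726 0.039  0.03  ]
 [0.5897 0.0884 0.035 ]
 [0.6067 0.1376 0.04  ]
 [0.6237 0.1871 0.045 ]] [0.05250782 0.05231373 0.05256704]
gauge y dir deg 70.96417028301366
bush [ 0.48243204 -0.27014811  0.03      ] blue [ 0.44199901 -0.37778185  0.03      ]
side pix pred holes [[324.4 186.9]
 [324.5 176.4]
 [324.6 166.5]
 [324.6 157. ]] bush [330.01390196 258.38332447]
b2 [ 0.64695281 -0.16270076  0.03      ]
b3 [ 0.6588004  -0.33074622  0.03      ]
jar [0.79766804 0.12877671 0.03      ]
bowl [ 0.78180286 -0.07052214  0.03      ]
```

View pics/crop2.png

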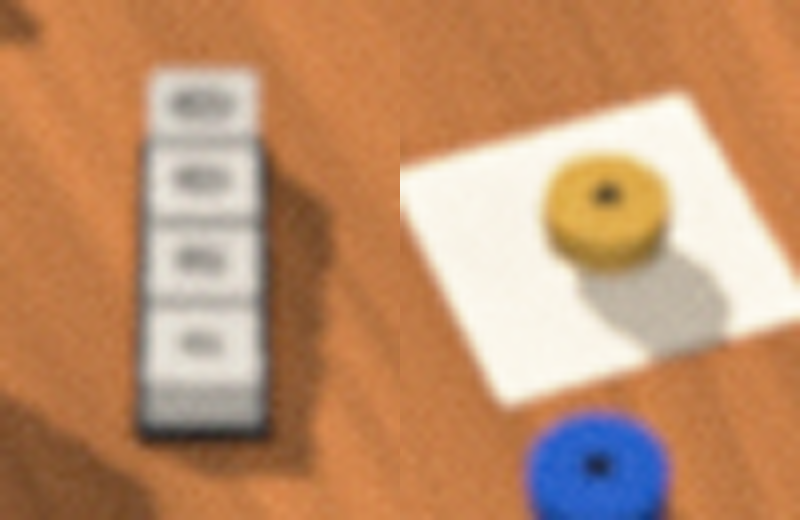

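Both cameras agree to within about 0.6 px. I'll grip across the gauge's width (yaw -109), with the pads on the upper part of the flange.

```bash
python3 - <<'E'
from h import *
print(shift([.50,.20,.22],-109)); print(shift([.4825,-.270,.15],-109))
E
```

```text
(array([14.308, 11.65 ,  0.213]), array([ 4.000e-02, -5.000e-02,  9.365e+01]))
(array([17.891, 26.91 ,  2.562]), array([ 4.000e-02, -5.000e-02,  9.365e+01]))
```

```bash
python3 -m crank '[{"xyz":[14.3,11.65,0.2],"delta_rot":[0,0,50],"claw":0},{"xyz":[14.3,11.65,0.2],"delta_rot":[0,0,50],"claw":0},{"xyz":[14.3,11.65,0.2],"delta_rot":[0,0,50],"claw":0},{"xyz":[14.3,11.65,0.2],"delta_rot":[0,0,50],"claw":0},{"xyz":[14.3,11.65,0.2],"delta_rot":[0,0,50],"claw":0},{"xyz":[14.3,11.65,0.2],"delta_rot":[0,0,93.65],"claw":0},{"xyz":[14.3,11.65,0.2],"delta_rot":[0,0,93.65],"claw":0},{"xyz":[14.3,11.65,0.2],"delta_rot":[0,0,93.65],"claw":0},{"xyz":[14.3,11.65,0.2],"delta_rot":[0,0,93.65],"claw":0},{"xyz":[17.9,26.9,2.5],"delta_rot":[0,0,93.65],"claw":0},{"xyz":[17.9,26.9,2.5],"delta_rot":[0,0,93.65],"claw":0},{"xyz":[17.9,26.9,2.5],"delta_rot":[0,0,93.65],"claw":0},{"xyz":[17.9,26.9,2.5],"delta_rot":[0,0,93.65],"claw":0},{"xyz":[17.9,26.9,2.5],"delta_rot":[0,0,93.65],"claw":0},{"xyz":[17.9,26.9,2.5],"delta_rot":[0,0,93.65],"claw":0},{"xyz":[17.9,26.9,2.5],"delta_rot":[0,0,93.65],"claw":0},{"xyz":[17.9,26.9,2.5],"delta_rot":[0,0,93.65],"claw":0},{"xyz":[17.9,26.9,2.5],"delta_rot":[0,0,93.65],"claw":0},{"xyz":[17.9,26.9,2.5],"delta_rot":[0,0,93.65],"claw":0},{"xyz":[17.9,26.9,2.5],"delta_rot":[0,0,93.65],"claw":0}]' 30
python3 - <<'E'
from h import *
from plant import r
s=r.get_state();print(s["tcp_pos"],s["eef_rot"],s["joints"],s["contact_force"])
print(shift([.4825,-.270,.08],-109)); print(shift([.4825,-.270,.018],-109))
E
```

```text
time_s: 2.7
tcp_pos: [0.4832, -0.2686, 0.1519]
eef_rot: [-180.0, 0.0, -108.9]
contact_force: [-0.3, 0.3, -0.7]
gripper_width: 0.0871
gripper_force: 0.0
[ 0.48323969 -0.26855851  0.15189325] [-1.79971002e+02  7.16318723e-03 -1.08919415e+02] [-8.76476641e+00  1.26479078e+01 -2.08495596e+01 -2.32539107e-03
 -5.64727261e+01 -1.01533665e+01] [-0.33818848  0.28396193 -0.71482527]
(array([0.054, 0.009, 2.396]), array([-0.03,  0.01,  0.08]))
(array([0.054, 0.01 , 4.463]), array([-0.03,  0.01,  0.08]))
```

```bash
python3 -m crank '[{"xyz":[0.05,0.01,2.4],"delta_rot":[0,0,0],"claw":0},{"xyz":[0.05,0.01,2.4],"delta_rot":[0,0,0],"claw":0},{"xyz":[0.05,0.01,2.4],"delta_rot":[0,0,0],"claw":0},{"xyz":[0.05,0.01,2.4],"delta_rot":[0,0,0],"claw":0}]'
python3 - <<'E'
from h import *
from plant import optics,r
print(shift([.4825,-.270,.018],-109)); 
c=optics.capture("top"); s=optics.capture("side")
t=r.get_state()["tcp_pos"]; print(t,pix(c,t),pix(s,t))
o=np.hstack([crop(c["img"],375,190,78,80,5),crop(s["img"],290,215,80,80,5)])
cv2.imwrite("pics/crop3.png",o)
E
```

```text
time_s: 3.2
tcp_pos: [0.4837, -0.2708, 0.0815]
eef_rot: [-179.8, -0.0, -108.9]
contact_force: [0.2, 0.0, -0.1]
gripper_width: 0.0875
gripper_force: 0.0
(array([-0.014,  0.052,  2.117]), array([-0.16, -0.  ,  0.06]))
[ 0.48337942 -0.27090132  0.0813146 ] [421.03894385 225.0789508 ] [330.74342883 244.47260582]
```

View pics/crop3.png

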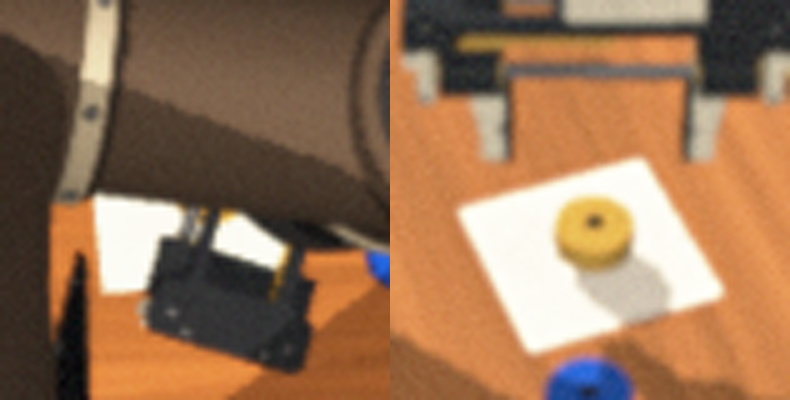

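The side view shows the fingers straddling the bush and centred on it: finger midpoint at x of about 332 px, bush at about 331. Now I'll descend and grip.

```bash
python3 -m crank '[{"xyz":[0,0.03,1.1],"delta_rot":[0,0,0],"claw":0},{"xyz":[0,0.03,2.1],"delta_rot":[0,0,0],"claw":0},{"xyz":[0,0.03,2.1],"delta_rot":[0,0,0],"claw":0},{"xyz":[0,0.03,2.1],"delta_rot":[0,0,0],"claw":0},{"xyz":[0,0.03,2.1],"delta_rot":[0,0,0],"claw":1},{"xyz":[0,0.03,2.1],"delta_rot":[0,0,0],"claw":1},{"xyz":[0,0.03,2.1],"delta_rot":[0,0,0],"claw":1},{"xyz":[0,0.03,2.1],"delta_rot":[0,0,0],"claw":1},{"xyz":[0,0.03,2.1],"delta_rot":[0,0,0],"claw":1},{"xyz":[0,0.03,2.1],"delta_rot":[0,0,0],"claw":1},{"xyz":[0,0.03,2.1],"delta_rot":[0,0,0],"claw":1},{"xyz":[0,0.03,2.1],"delta_rot":[0,0,0],"claw":1}]' 35
```

```text
time_s: 4.8
tcp_pos: [0.4816, -0.2705, 0.0167]
eef_rot: [-180.0, -0.0, -109.0]
contact_force: [0.5, -1.0, 0.9]
gripper_width: 0.0429
gripper_force: 35.0
```

```bash
python3 -m crank '[{"xyz":[0,0,-1],"delta_rot":[0,0,0],"claw":1},{"xyz":[0,0,-2.7],"delta_rot":[0,0,0],"claw":1},{"xyz":[0,0,-2.7],"delta_rot":[0,0,0],"claw":1},{"xyz":[0,0,-2.7],"delta_rot":[0,0,0],"claw":1},{"xyz":[0,0,-2.7],"delta_rot":[0,0,0],"claw":1}]'
python3 - <<'E'
from h import *
print(shift([.5720,.0387,.10],-109))
E
```

```text
time_s: 5.42
tcp_pos: [0.4802, -0.2701, 0.0962]
eef_rot: [179.8, -0.0, -109.0]
contact_force: [0.9, 0.7, -1.2]
gripper_width: 0.0432
gripper_force: 35.0
(array([-10.73 ,   0.461,  -0.126]), array([ 0.15, -0.01, -0.01]))
```

```bash
python3 -m crank '[{"xyz":[-1,0,-0.1],"delta_rot":[0,0,0],"claw":1},{"xyz":[-2.4,0.1,-0.1],"delta_rot":[0,0,0],"claw":1},{"xyz":[-3.8,0.2,-0.1],"delta_rot":[0,0,0],"claw":1},{"xyz":[-5.2,0.2,-0.1],"delta_rot":[0,0,0],"claw":1},{"xyz":[-6.6,0.3,-0.1],"delta_rot":[0,0,0],"claw":1},{"xyz":[-8,0.4,-0.1],"delta_rot":[0,0,0],"claw":1},{"xyz":[-9.4,0.46,-0.1],"delta_rot":[0,0,0],"claw":1},{"xyz":[-10.3,0.46,-0.1],"delta_rot":[0,0,0],"claw":1},{"xyz":[-10.73,0.46,-0.1],"delta_rot":[0,0,0],"claw":1},{"xyz":[-10.73,0.46,-0.1],"delta_rot":[0,0,0],"claw":1},{"xyz":[-10.73,0.46,-0.1],"delta_rot":[0,0,0],"claw":1},{"xyz":[-10.73,0.46,-0.1],"delta_rot":[0,0,0],"claw":1}]'
python3 - <<'E'
from h import *
from plant import optics,r
s=optics.capture("side"); c=optics.capture("top")
t=r.get_state()["tcp_pos"]; print(t,pix(c,t),pix(s,t), "bush top pred", pix(s,t+[0,0,.013]),pix(s,t+[0,0,-.0165]))
print(shift([.5720,.0387,.060],-109))
o=np.hstack([crop(c["img"],240,150,78,80,5),crop(s["img"],285,130,80,80,5)])
cv2.imwrite("pics/crop4.png",o)
E
```

```text
time_s: 6.92
tcp_pos: [0.5727, 0.0375, 0.1005]
eef_rot: [180.0, -0.0, -109.1]
contact_force: [-0.7, -0.2, -2.7]
gripper_width: 0.043
gripper_force: 35.0
[0.57285874 0.03773591 0.10064207] [305.00983877 194.68086204] [324.78916762 168.98727757] bush top pred [324.81984368 165.53007578] [324.75073041 173.31916343]
(array([-0.021,  0.038,  1.355]), array([ 0.  ,  0.  , -0.05]))
```

View pics/crop4.png

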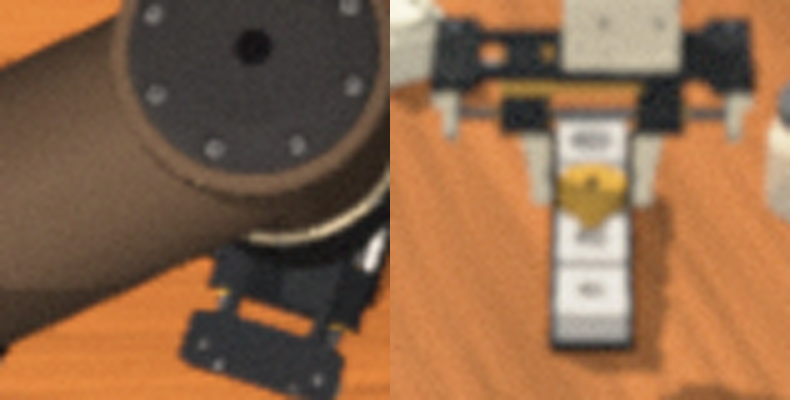

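The side view shows the bush held upright and lined up with the gauge: bush centre at about x=593 in the crop, hole 1 at about (592,289). Next I'll lower it gently onto hole 1.

```bash
python3 -m crank '[{"xyz":[-0.02,0.03,0.8],"delta_rot":[0,0,0],"claw":1},{"xyz":[-0.02,0.03,1.5],"delta_rot":[0,0,0],"claw":1},{"xyz":[-0.02,0.03,1.65],"delta_rot":[0,0,0],"claw":1},{"xyz":[-0.02,0.03,1.65],"delta_rot":[0,0,0],"claw":1},{"xyz":[-0.02,0.03,1.75],"delta_rot":[0,0,0],"claw":1},{"xyz":[-0.02,0.03,1.8],"delta_rot":[0,0,0],"claw":1},{"xyz":[-0.02,0.03,1.84],"delta_rot":[0,0,0],"claw":1},{"xyz":[-0.02,0.03,1.84],"delta_rot":[0,0,0],"claw":1},{"xyz":[-0.02,0.03,1.84],"delta_rot":[0,0,0],"claw":1}]'
python3 - <<'E'
from h import *
from plant import optics,r
s=optics.capture("side"); st=r.get_state(); print(st["tcp_pos"],st["contact_force"],shift([.5720,.0387,.0],-109))
cv2.imwrite("pics/s5.png",s["img"])
E
```

```text
time_s: 8.15
tcp_pos: [0.5727, 0.0394, 0.0457]
eef_rot: [-180.0, 0.0, -109.0]
contact_force: [-0.5, 0.7, 3.2]
gripper_width: 0.0429
gripper_force: 35.0
[0.57265114 0.0393489  0.0456853 ] [0.13128385 0.6375968  1.33404082] (array([0.028, 0.014, 1.523]), array([-0.03,  0.02,  0.01]))
```

Contact is starting, so I'll press a little more to be sure.

```bash
python3 -m crank '[{"xyz":[0,0,0.04],"delta_rot":[0,0,0],"claw":1},{"xyz":[0,0,0.07],"delta_rot":[0,0,0],"claw":1},{"xyz":[0,0,0.07],"delta_rot":[0,0,0],"claw":1},{"xyz":[0,0,0.07],"delta_rot":[0,0,0],"claw":1}]'; python3 - <<'E'
from plant import r
st=r.get_state(); print(st["tcp_pos"],st["contact_force"])
E
```

```text
time_s: 8.7
tcp_pos: [0.5727, 0.0393, 0.0438]
eef_rot: [-180.0, 0.0, -109.0]
contact_force: [-1.1, 0.7, 6.8]
gripper_width: 0.0429
gripper_force: 35.0
[0.57269548 0.03933697 0.04382382] [-1.09556866  0.6570514   6.82354178]
```

Hole 1 refuses the bush at about 7 N, as expected. Moving on to hole 2.

```bash
python3 -m crank '[{"xyz":[0,0,-0.4],"delta_rot":[0,0,0],"claw":1},{"xyz":[0,0,-0.7],"delta_rot":[0,0,0],"claw":1},{"xyz":[-0.6,0,-0.7],"delta_rot":[0,0,0],"claw":1},{"xyz":[-1.2,0.0,-0.7],"delta_rot":[0,0,0],"claw":1},{"xyz":[-1.72,0,-0.7],"delta_rot":[0,0,0],"claw":1},{"xyz":[-1.72,0,-0.5],"delta_rot":[0,0,0],"claw":1},{"xyz":[-1.72,0,-0.5],"delta_rot":[0,0,0],"claw":1},{"xyz":[-1.72,0,-0.5],"delta_rot":[0,0,0],"claw":1},{"xyz":[-1.72,0,-0.5],"delta_rot":[0,0,0],"claw":1}]'; python3 - <<'E'
from plant import r,optics
from h import *
P=[]
for _ in range(4): s=optics.capture("side"); P.append(r.get_state()["tcp_pos"])
t=np.mean(P,0); print(t,np.std(P,0),r.get_state()["contact_force"]); print(shift([.5891,.0882,.0515],-109))
c=optics.capture("top")
o=np.hstack([crop(c["img"],265,165,50,50,8),crop(s["img"],300,145,50,50,8)])
cv2.imwrite("pics/crop5.png",o)
E
```

```text
time_s: 9.82
tcp_pos: [0.5891, 0.0877, 0.0583]
eef_rot: [-180.0, 0.0, -109.0]
contact_force: [-0.1, 0.4, -1.2]
gripper_width: 0.043
gripper_force: 35.0
[0.58921517 0.08783682 0.05843618] [2.17947115e-05 5.04089025e-05 1.63520731e-05] [ 0.29958304  0.61863874 -1.67289603]
(array([-0.008,  0.007,  0.231]), array([-0.01,  0.01, -0.01]))
```

View pics/crop5.png

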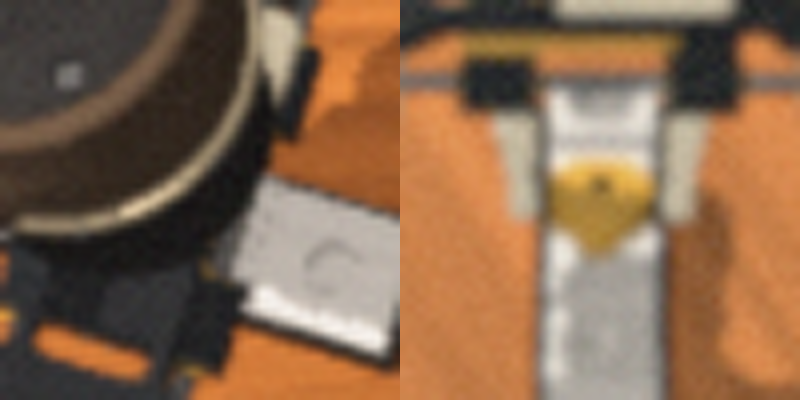

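The bush sits upright over step 2 and is centred across the gauge (about x=602 px, gauge 543 to 663). I'll press lightly at hole 2.

```bash
python3 -m crank '[{"xyz":[-0.01,0.01,0.1],"delta_rot":[0,0,0],"claw":1},{"xyz":[-0.01,0.01,0.18],"delta_rot":[0,0,0],"claw":1},{"xyz":[-0.01,0.01,0.24],"delta_rot":[0,0,0],"claw":1},{"xyz":[-0.01,0.01,0.28],"delta_rot":[0,0,0],"claw":1},{"xyz":[-0.01,0.01,0.31],"delta_rot":[0,0,0],"claw":1},{"xyz":[-0.01,0.01,0.31],"delta_rot":[0,0,0],"claw":1},{"xyz":[-0.01,0.01,0.31],"delta_rot":[0,0,0],"claw":1}]'
```

```text
time_s: 10.95
tcp_pos: [0.5896, 0.0884, 0.049]
eef_rot: [-179.9, 0.0, -109.0]
contact_force: [2.3, -1.9, -1.0]
gripper_width: 0.0431
gripper_force: 35.0
```

There's little vertical force 2.5 mm below the mouth, but some sideways force, so the bush seems to be entering hole 2. I'll relieve the sideways load and go a bit deeper.

```bash
python3 -m crank '[{"xyz":[0.01,-0.02,0],"delta_rot":[0,0,0],"claw":1},{"xyz":[0.01,-0.02,0],"delta_rot":[0,0,0],"claw":1},{"xyz":[0.01,-0.02,0.03],"delta_rot":[0,0,0],"claw":1},{"xyz":[0.01,-0.02,0.06],"delta_rot":[0,0,0],"claw":1},{"xyz":[0.01,-0.02,0.06],"delta_rot":[0,0,0],"claw":1}]'; python3 - <<'E'
from plant import r,optics
from h import *
P=[]
for _ in range(4): optics.capture("side"); s=r.get_state();P.append(np.r_[s["tcp_pos"],s["contact_force"]])
print(np.mean(P,0).round(4))
E
```

```text
time_s: 11.58
tcp_pos: [0.5895, 0.088, 0.0471]
eef_rot: [-180.0, 0.0, -109.0]
contact_force: [1.7, -0.8, -0.4]
gripper_width: 0.0433
gripper_force: 35.0
[ 0.5895  0.088   0.0472  1.3774 -0.7667 -0.85  ]
```

It's in, 4 mm below the mouth with no vertical load. Continuing down to the flange.

```bash
python3 -m crank '[{"xyz":[0,-0.02,0.04],"delta_rot":[0,0,0],"claw":1},{"xyz":[0,-0.02,0.09],"delta_rot":[0,0,0],"claw":1},{"xyz":[0,-0.02,0.14],"delta_rot":[0,0,0],"claw":1},{"xyz":[0,-0.02,0.14],"delta_rot":[0,0,0],"claw":1}]'; python3 -m crank '[{"xyz":[0,0,0.05],"delta_rot":[0,0,0],"claw":1},{"xyz":[0,0,0.1],"delta_rot":[0,0,0],"claw":1},{"xyz":[0,0,0.14],"delta_rot":[0,0,0],"claw":1},{"xyz":[0,0,0.14],"delta_rot":[0,0,0],"claw":1},{"xyz":[0,0,0.14],"delta_rot":[0,0,0],"claw":1}]'
```

```text
time_s: 12.28
tcp_pos: [0.5897, 0.0877, 0.0427]
eef_rot: [180.0, -0.0, -109.0]
contact_force: [0.7, 0.5, -1.9]
gripper_width: 0.0431
gripper_force: 35.0
time_s: 12.9
tcp_pos: [0.5901, 0.0878, 0.0388]
eef_rot: [-180.0, 0.0, -109.0]
contact_force: [-0.4, 0.1, -0.8]
gripper_width: 0.0427
gripper_force: 35.0
```

```bash
python3 -m crank '[{"xyz":[0,0,0.03],"delta_rot":[0,0,0],"claw":1},{"xyz":[0,0,0.06],"delta_rot":[0,0,0],"claw":1},{"xyz":[0,0,0.06],"delta_rot":[0,0,0],"claw":1},{"xyz":[0,0,0.06],"delta_rot":[0,0,0],"claw":1}]'
```

```text
time_s: 13.4
tcp_pos: [0.5901, 0.0878, 0.0371]
eef_rot: [-180.0, 0.0, -109.0]
contact_force: [-0.1, -0.8, 0.9]
gripper_width: 0.0432
gripper_force: 35.0
```

The vertical force has risen by about 2 N at the expected depth, so the flange is seated. Releasing and retreating upward.

```bash
python3 -m crank '[{"xyz":[0,0,0],"delta_rot":[0,0,0],"claw":0.3},{"xyz":[0,0,0],"delta_rot":[0,0,0],"claw":0.1},{"xyz":[0,0,0],"delta_rot":[0,0,0],"claw":0},{"xyz":[0,0,0],"delta_rot":[0,0,0],"claw":0},{"xyz":[0,0,0],"delta_rot":[0,0,0],"claw":0},{"xyz":[0,0,-0.5],"delta_rot":[0,0,0],"claw":0},{"xyz":[0,0,-1.5],"delta_rot":[0,0,0],"claw":0},{"xyz":[0,0,-3],"delta_rot":[0,0,0],"claw":0},{"xyz":[0,0,-5],"delta_rot":[0,0,0],"claw":0},{"xyz":[0,0,-5],"delta_rot":[0,0,0],"claw":0},{"xyz":[0,0,-5],"delta_rot":[0,0,0],"claw":0},{"xyz":[0,0,-5],"delta_rot":[0,0,0],"claw":0}]'; python3 - <<'E'
from plant import r,optics
from h import *
s=optics.capture("side")
H=np.array([.5897,.0885,.035]); print("flange top pred home",pix(s,H+[0,0,.016]), "mouth", pix(s,H))
cv2.imwrite("pics/crop6.png",crop(s["img"],285,130,80,80,7))
E
```

```text
time_s: 14.9
tcp_pos: [0.5893, 0.0875, 0.1862]
eef_rot: [179.9, -0.1, -109.0]
contact_force: [-0.1, -0.1, -0.6]
gripper_width: 0.0873
gripper_force: 0.0
flange top pred home [324.51132003 172.41760889] mouth [324.47771157 176.38914104]
```

View pics/crop6.png

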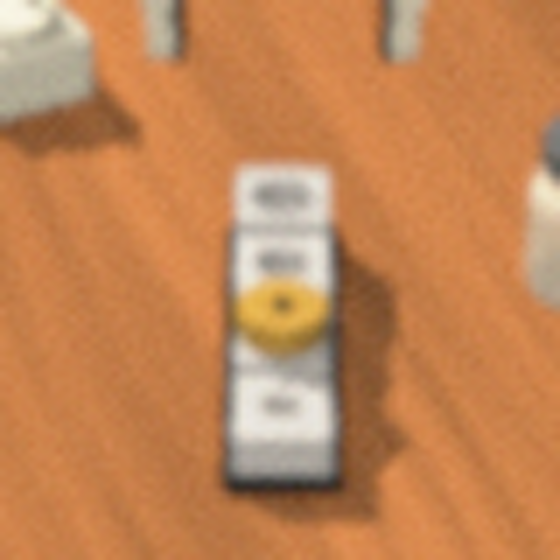

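The picture shows the flange flat on step 2. Its top centre is at about (325.1,173.3) px, against a predicted (324.5,172.4) for fully home, and the fingers are clear. Handing in.

```bash
python3 -c "
from plant import job
print(job.close_job())"
```

```text
the job is handed in; nothing more can be done
None
```

The bush from the paper was refused by hole 1 at about 7 N and went into hole 2, where it now sits fully home and released with the arm clear; the job is handed in, but hand-in returned no verdict.

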